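Put the radio station on the air

ROBOT

A 6-joint arm with a two-finger parallel gripper is mounted at the origin on the work surface. World frame = base frame: x ahead of the robot, y to its left, z up, the work surface at z = 0. Lengths are in m, angles in rad, forces in N, time in s.
With the tool pointing down it reaches from about 0.275 to 1 m from the base axis. Payload 8.4 kg.
Tool frame: the origin (TCP) lies on the centre line of the jaws, within the pads' length; the fingertips stand 17 mm ahead of it and the grasp point (between the pads) lies 2 mm behind it (bot.tcp_to_tips is the z of the fingertips in the tool frame, in m); z points along the fingers, y is the line along which they close (so a half turn about z gives the same grasp; the last joint's range is limited). The gripper opens to 85 mm and grips with 20 to 120 N. Pads are 22 mm wide; open, the fingers measure 114 mm over their backs; the gripper's body (76 mm by 85 mm) begins 54 mm behind the grasp point. The pads swing forward as they close: fully open they stand 13 mm farther back than shut.
Start: joints at [-1.279, 0.353, 1.633, -0, 1.155, -0.002], TCP at [0.181, -0.598, 0.213] pointing down, gripper open.
Joint ranges: [-2.63, 2.63], [-0.92, 2.1], [0.06, 2.66], [-1.3, 4.44], [0, 2.69], [-3.02, 3.02]. Speed limits (rad/s): [2.22, 2.22, 2.79, 3.14, 3.14, 3.14].

INTERFACE

Orientations are given as a unit quaternion [x, y, z, w].
In Python, from workcell import bot, hand, kinematics, get_obs, vision, hand_in gives the robot as it stands. The module is installed in compiled form; this text tells all that it offers. Calls block until the motion is done:
- bot.reach(position, orientation): joint-space move of the TCP to a pose.
- bot.servo_line(position, ori=None, velocity=0.15): straight line of the TCP; ori=None keeps the orientation; velocity is the mean speed in m/s.
- bot.goto_joints(angles): joint-space move.
- hand.move_gripper(opening, strength=None): finger opening in m; strength is the grip in N (None keeps the last); returns when the fingers have stopped.
- bot.dwell(seconds).
- kinematics.solve_ik(position, orientation): joint angles nearest the present ones, or None.
- get_obs(): the state.
- vision.read_camera(name): name is "side" or "top" or "wrist"; returns a dict with "frame" (384x512x3 uint8, red, green, blue), "intrinsics" (3x3 intrinsics, pixels), "view" (4x4, takes a point from world to camera coordinates). Camera axes: x right, y down, z forward; pixel columns grow to the right and rows downward; lengths in m; the calibration is good to about 2 mm. A picture is of the moment at which its call begins. There is no depth.
A pose or a line that the arm cannot do raises bot.IKError and nothing moves.
- hand_in(): hands the job in; it is judged then, once.
The state is a dict: "time_s": time; "joint_pos": joint angles; "joint_vel": joint speeds; "joint_efforts": joint torques, N m; "position": TCP position; "orientation": TCP orientation; "wrist_force": force on the tool from outside, world axes, zero at the start; "ft_torque": the same for the moment, N m; "gripper_width": finger opening in m; "grip_force": force on a finger pad.
Only numpy, scipy, OpenCV 4.12 (cv2) and the standard library are available. Lean on these libraries where they do the work, as an engineer would, in place of code of your own. Each camera call takes 0.05 s, during which the arm holds its last target. There are 200 camera calls.

TASK

Put the station on the air: first press the green-striped half of the white rocker to switch the power unit on, then press the yellow antenna key fully down so that it stays down, then press the microphone's red transmit bar and finish while still holding it fully down with the fingertips. Leave the red and blue antenna keys up, do not lift, tip or shift the microphone, and leave the mug, screwdriver and jar where they are.

Things in the scene. Friction and masses are not known exactly. Their poses are not given: they have to be found in the camera images.
- power: Grey station power unit, fixed to the desk: a box 130 mm deep (x) by 170 wide (y), top panel 55 mm above the desk. Origin at the centre of its underside; x points away from the robot at yaw 0, z up. On its top, centred at (0, -40) mm, is the white paddle rocker; a small loose jar stands on the black rubber pad around (0, +45) mm.
- rocker (a joint): Angle of the white rocker: 56 mm long (along the unit's x), 34 wide, pivot across its middle 3 mm above the panel, two halves in a shallow V. 0 = off: near half level, far half (green stripe) raised. 0.4 = on: far half pressed level, its top 11 mm above the panel. Starts at 0 to 0.05, stays where left; 2 to 4 N on the green stripe moves it.
- rocker_on (a point): On the top face of the rocker's far, green-striped half, 18 mm from the pivot: the spot to press down to switch on. It moves with the rocker: in the off position it is about 17 mm above the panel, in the on position 11 mm.
- selector: Dark antenna selector, fixed to the desk: a box 110 mm deep (x) by 200 wide (y) with an aluminium top 50 mm above the desk. Origin at the centre of its underside. Three round keys, 32 mm across, stand in a row along its y, 58 mm apart: red, yellow and blue, in an order that changes.
- red_key (a joint): Depth of the red key in m: 0 = up (its top 15 mm above the selector's top), 0.007 = fully down (8 mm above). About 3 N moves it straight down and it stays where it is left.
- red_top (a point): Centre of the top face of the round red key (32 mm across); it sinks with the key.
- yellow_key (a joint): Depth of the yellow key in m: 0 = up (its top 15 mm above the selector's top), 0.007 = fully down (8 mm above). About 3 N moves it straight down and it stays where it is left.
- yellow_top (a point): Centre of the top face of the round yellow key (32 mm across); it sinks with the key.
- blue_key (a joint): Depth of the blue key in m: 0 = up (its top 15 mm above the selector's top), 0.007 = fully down (8 mm above). About 3 N moves it straight down and it stays where it is left.
- blue_top (a point): Centre of the top face of the round blue key (32 mm across); it sinks with the key.
- mic: Loose desk microphone, about 0.9 kg: black base 180 mm long (x) by 120 wide (y) by 30 high, standing on the desk; origin at the centre of its underside, x points away from the robot at yaw 0. A steel stem rises 62 to 72 mm behind the centre and bears a head that reaches 175 mm above the desk; the red transmit bar lies near the front.
- transmit_bar (a joint): Depth of the red transmit bar in m: 0 = released, 0.006 = fully down. Sprung: it starts to move at about 1.2 N, is fully down at 4 N and comes back up when let go.
- bar_top (a point): Centre of the top face of the red transmit bar (34 mm along the microphone's x, 70 along y), 52 mm in front of the centre of the base and 42 mm above the desk when released.
- mug: White loose mug, 80 mm across, 90 high, handle at its +y; origin at the centre of its underside. Stands behind the devices. A bystander.
- driver: Loose screwdriver, 180 mm long, lying on the desk behind the devices. A bystander.
- jar: Loose small jar of spare fuses, 44 mm across, 50 high, white cap, standing on top of the power unit about 85 mm to the left (+y of the unit) of the rocker; origin at the centre of its underside. A bystander.
Things that resemble listed ones, but are neither listed nor needed, are in the scene too. Several things have the shape of the power; the one meant has the colours described above.

How it is judged:
On the way, in this order (a step that is already met when the one before it is completed fails the run):
1. the power unit's rocker is switched on (value of joint rocker above 0.3 rad), for 0.1 s.
2. the yellow antenna key is fully down (value of joint yellow_key above 0.005 m), for 0.1 s.
3. the fingers hold the transmit bar down (value of joint transmit_bar above 0.004 m and contact force between the fingers and mic above 1 N), for 0.3 s.
At the end, for the whole second after the job is handed in: Rocker on (over 0.3 rad), yellow key down (over 5 mm), red and blue keys up (under 2 mm), fingers still holding the transmit bar down (over 4 mm, over 1 N); microphone still, upright, within 25 mm of its start; mug, screwdriver, jar within 20 mm of theirs (all of step 3 and value of joint rocker above 0.3 rad and value of joint yellow_key above 0.005 m and value of joint each of red_key, blue_key below 0.002 m and linear speed of mic below 0.02 m/s and distance of mic from where it was at the start of the episode below 0.025 m and angle between mic's own z axis and vertical below 0.1 rad and height (world z) of mic below 0.01 m and distance of each of mug, driver, jar from where it was at the start of the episode below 0.02 m); the arm keeps its last pose, push and grip.
It fails at once if the red or blue antenna key is pressed (value of joint any of red_key, blue_key above 0.003 m).
It fails at once if the yellow key is pressed before the power is on (value of joint yellow_key above 0.003 m and value of joint rocker below 0.2 rad).
It fails at once if the transmit bar is pressed before the power is on and the yellow key down (value of joint transmit_bar above 0.003 m and (value of joint rocker below 0.2 rad or value of joint yellow_key below 0.004 m)).
It fails at once if the microphone is lifted, tipped or shifted (distance of mic from where it was at the start of the episode above 0.03 m or angle between mic's own z axis and vertical above 0.15 rad or height (world z) of mic above 0.012 m).
It fails at once if the mug, screwdriver or jar is disturbed (distance of any of mug, driver, jar from where it was at the start of the episode above 0.03 m or angle between any of jar, mug's own z axis and vertical above 0.5 rad).
It also fails if it takes over 48 s, if anything falls off the work surface, if the arm or the gripper's body presses on something with over 40 N, if the wrist force passes 120 N, or if a joint passes its speed limit or range.

## Working session

There is one attempt and no reset: what is moved stays moved. The work goes in short steps, each a Python script; the robot and the scene stay as the last script left them, time stands still between calls to the robot, and variables do not carry over. Pictures are saved under pics/ and viewed, at most 10 in all, crops included, and the job is handed in when it is done.

```bash
mkdir -p pics
cat > h.py <<'E'
import numpy as np, cv2
from workcell import bot, hand, kinematics, get_obs, vision, hand_in
def ray(c,u,v,z):
    K=np.array(c["intrinsics"]);V=np.array(c["view"]);R=V[:3,:3];t=V[:3,3]
    o=-R.T@t; d=R.T@np.linalg.solve(K,[u,v,1]); return o+d*(z-o[2])/d[2]
def proj(c,p):
    V=np.array(c["view"]);q=np.array(c["intrinsics"])@(V[:3,:3]@np.array(p)+V[:3,3]); return q[:2]/q[2]
E
python3 - <<'E'
from h import *
import pickle
C={n:vision.read_camera(n) for n in("top","side")}
pickle.dump(C,open("c0.pkl","wb"))
for n,c in C.items():
    cv2.imwrite(f"pics/{n}0.png",cv2.resize(np.array(c["frame"])[:,:,::-1],(768,576),interpolation=cv2.INTER_CUBIC))
    V=np.array(c["view"]);print(n,-V[:3,:3].T@V[:3,3],c["intrinsics"][0][0])
o=get_obs();print(o["time_s"],o["orientation"],bot.tcp_to_tips)
E
```

```text
top [0.31180472 0.00221956 1.120378  ] 455.580733018576
side [ 0.30918998 -0.65553749  0.58655774] 365.2924930290245
0.1 [ 9.89232497e-01  1.46351186e-01 -8.40595551e-05 -6.24764681e-04] 0.017
```

View pics/top0.png

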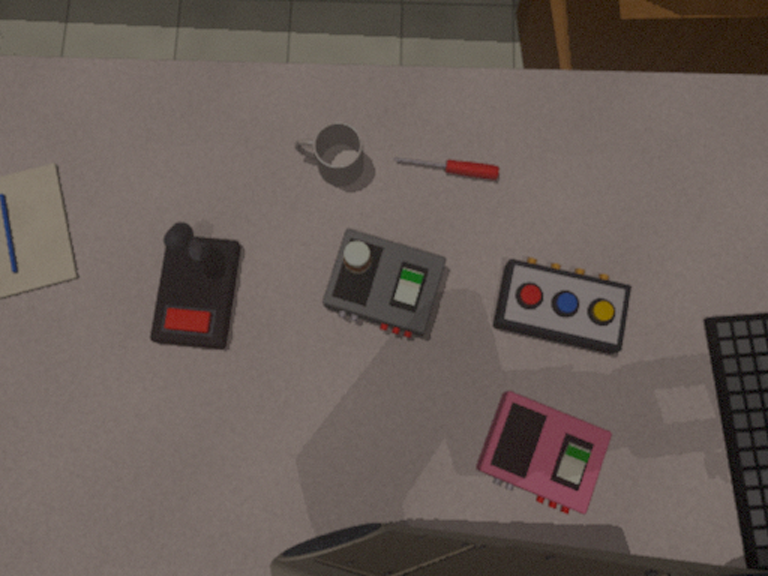

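View pics/side0.png

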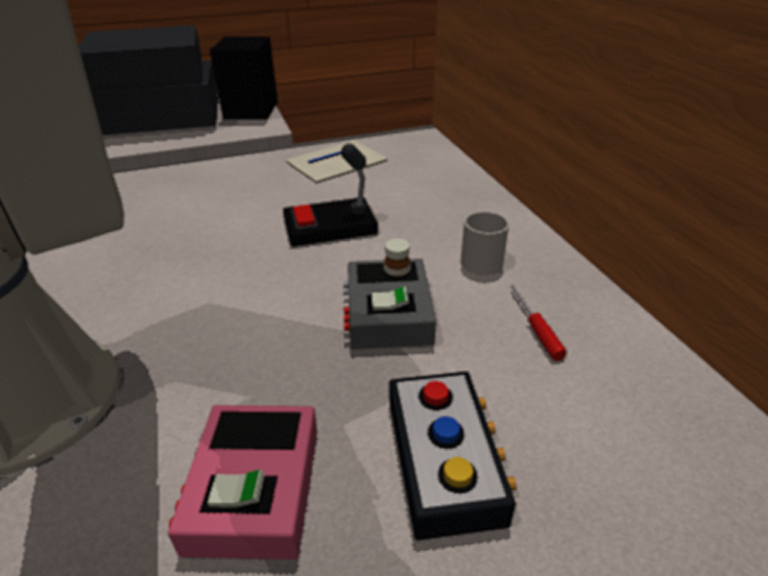

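The grey unit is at (385,283) in the top view and the look-alike is the pink unit at (545,450). The grey one fits the description, with a jar on its pad. The mic bar is at (188,320), and the keys run red (530,295), blue (566,303), yellow (602,311).

Run:
```python
from h import *
import pickle
C=pickle.load(open("c0.pkl","rb"))
def seg(n,box,lo,hi):
    f=np.array(C[n]["frame"]);u0,v0,u1,v1=[int(x/1.5) for x in box]
    h=cv2.cvtColor(f,cv2.COLOR_RGB2HSV)[v0:v1,u0:u1]
    m=cv2.inRange(h,np.array(lo),np.array(hi)); 
    k,l,s,c=cv2.connectedComponentsWithStats(m); i=1+np.argmax(s[1:,4])
    r=cv2.minAreaRect(np.argwhere(l==i)[:,::-1].astype(np.float32))
    return c[i]+[u0,v0],s[i,4],(np.array(r[0])+[u0,v0],r[1],r[2])
G=((45,100,50),(75,255,255));R=((0,150,90),(8,255,255));B=((105,120,60),(125,255,255));Y=((18,150,90),(32,255,255))
T=dict(green=((380,250,440,320),G,.055+.0175),red=((505,275,550,315),R,.065),blue=((545,285,585,325),B,.065),yellow=((585,290,620,330),Y,.065),bar=((150,300,225,340),R,.042))
S=dict(green=((385,280,420,312),G),red=((415,375,455,410),R),blue=((425,410,470,450),B),yellow=((438,450,480,495),Y),bar=((288,200,320,230),R))
for k,(b,c,z) in T.items():
    p,a,r=seg("top",b,*c);q,a2,_=seg("side",S[k][0],*c)
    Ps=[np.array(C[n]["intrinsics"])@np.array(C[n]["view"])[:3] for n in("top","side")]
    X=cv2.triangulatePoints(Ps[0],Ps[1],p.reshape(2,1),q.reshape(2,1)).ravel();X=X[:3]/X[3]
    box=cv2.boxPoints(((r[0]),r[1],r[2]))
    print(k,p.round(1),a,q.round(1),a2,"top",ray(C["top"],*p,z).round(4),"side",ray(C["side"],*q,z).round(4),"tri",X.round(4))
    if k in("bar","green"): print([ray(C["top"],*x,z)[:2].round(3).tolist() for x in box])
# unit outline top corners, z=.055
for nm,pts,z in(("power",[(348,231),(445,258),(427,336),(324,304)],.055),("sel",[(511,261),(630,286),(615,350),(497,326)],.05),("mic",[(168,236),(240,240),(226,347),(152,341)],.03)):
    print(nm,[ray(C["top"],u/1.5,v/1.5,z)[:2].round(3).tolist() for u,v in pts])
f=C["top"]["frame"];a=cv2.resize(f[150:235,205:310],None,fx=5,fy=5,interpolation=2);f=C["side"]["frame"];b=cv2.resize(f[150:240,215:300],(400,425),interpolation=2)
cv2.imwrite("pics/crop.png",cv2.resize(np.hstack([a,b]),(790,363))[:,:,::-1])
```

```text
green [274. 184.] 92 [266.1 196.1] 60 top [ 0.5429 -0.0395  0.0725] side [ 0.5449 -0.0401  0.0725] tri [ 0.5438 -0.0397  0.072 ]
[[0.541, -0.02], [0.555, -0.024], [0.544, -0.059], [0.53, -0.054]]
red [353.3 196. ] 133 [290.3 260.2] 161 top [ 0.5208 -0.2275  0.065 ] side [ 0.5223 -0.2308  0.065 ] tri [ 0.5222 -0.2284  0.0621]
blue [377.6 201.4] 139 [297.3 284.9] 214 top [ 0.5094 -0.2844  0.065 ] side [ 0.5105 -0.2879  0.065 ] tri [ 0.5108 -0.2855  0.0616]
yellow [402.  206.8] 138 [305.2 312.9] 255 top [ 0.4979 -0.3414  0.065 ] side [ 0.4993 -0.344   0.065 ] tri [ 0.4991 -0.3424  0.0625]
bar [124.4 213.1] 402 [202.1 142.4] 134 top [0.469  0.3151 0.042 ] side [0.4705 0.3076 0.042 ] tri [0.4706 0.3166 0.0368]
[[0.455, 0.35], [0.488, 0.35], [0.484, 0.28], [0.45, 0.281]]
power [[0.619, 0.063], [0.578, -0.094], [0.451, -0.067], [0.498, 0.096]]
sel [[0.577, -0.201], [0.541, -0.391], [0.438, -0.362], [0.471, -0.178]]
mic [[0.609, 0.362], [0.606, 0.242], [0.428, 0.252], [0.435, 0.371]]
```

View pics/crop.png

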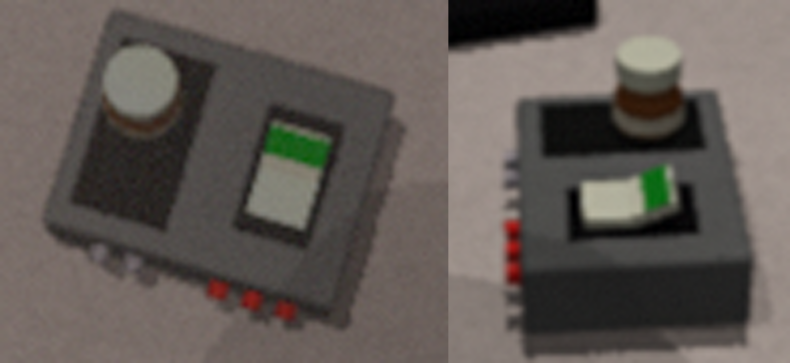

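Colour stripes and positions agree between both cameras: key pitch measures 58.1 mm, and the crop confirms the grey unit with its jar and green stripe. Next I press the rocker.

```bash
cat >> h.py <<'E'
T=0.017
def quat(deg):
    a=np.radians(deg)/2; return [np.cos(a),np.sin(a),0,0]
def best_yaw(p,deg):
    s=[(abs(j[5]),d) for d in(deg,deg+180) if (j:=kinematics.solve_ik(p,quat(d))) is not None]; return quat(min(s)[1])
def press(xy,ztop,zend,deg,fmax,zhi=0.24,step=0.001):
    """go above, come down to 6 mm over ztop, then step down to zend or until fmax"""
    q=best_yaw([*xy,zhi],deg)
    bot.reach([*xy,zhi],q); bot.servo_line([*xy,ztop+.006+T],velocity=.12)
    f0=get_obs()["wrist_force"][2]; z=ztop+.006; log=[]
    while z>zend:
        z-=step; bot.servo_line([*xy,z+T],velocity=.02); o=get_obs(); f=o["wrist_force"][2]-f0
        log.append((round(z*1e3,1),round((o["position"][2]-T)*1e3,1),round(f,1)))
        if f>fmax: break
    print(*log); print(o["time_s"]); return q
E
python3 - <<'E'
from h import *
hand.move_gripper(0,20)
press((0.545,-0.041),.075,.065,-14,12)
bot.servo_line([.545,-.041,.15],velocity=.15)
bot.reach([0.44,-.10,.28],best_yaw([.44,-.1,.28],-14))
c=vision.read_camera("side");cv2.imwrite("pics/s1.png",cv2.resize(c["frame"][140:250,200:310],(550,550),interpolation=2)[:,:,::-1])
print(get_obs()["time_s"],get_obs()["gripper_width"])
E
```

```text
(80.0, np.float64(80.3), np.float64(0.8)) (79.0, np.float64(79.0), np.float64(-0.5)) (78.0, np.float64(77.9), np.float64(-0.5)) (77.0, np.float64(76.9), np.float64(-0.3)) (76.0, np.float64(75.9), np.float64(-0.5)) (75.0, np.float64(74.9), np.float64(0.2)) (74.0, np.float64(73.9), np.float64(-0.1)) (73.0, np.float64(72.9), np.float64(-0.1)) (72.0, np.float64(71.9), np.float64(0.2)) (71.0, np.float64(70.9), np.float64(-0.5)) (70.0, np.float64(69.9), np.float64(0.8)) (69.0, np.float64(68.9), np.float64(0.2)) (68.0, np.float64(67.9), np.float64(0.2)) (67.0, np.float64(66.9), np.float64(0.6)) (66.0, np.float64(65.9), np.float64(0.7)) (65.0, np.float64(64.9), np.float64(0.5))
8.5667
9.9583 -7.059454221142533e-05
```

View pics/s1.png

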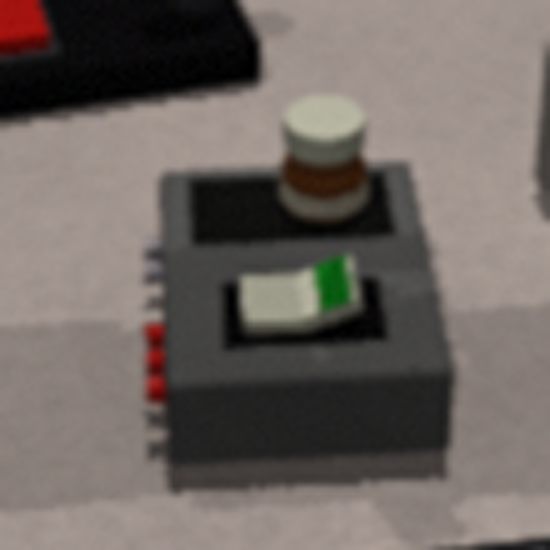

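The rocker still looks raised and there was hardly any force, so the tips may sit higher than assumed. I'll press deeper with a force guard.

Run:
```python
from h import *
press((0.545,-0.041),.066,.052,-14,9,zhi=.15)
c=vision.read_camera("side")
o=get_obs();tip=np.array(o["position"])-[0,0,T];print(o["position"],proj(c,tip))
cv2.imwrite("pics/s2.png",cv2.resize(c["frame"][100:250,190:340],(600,600),interpolation=2)[:,:,::-1])
```

```text
(71.0, np.float64(71.7), np.float64(2.5)) (70.0, np.float64(70.0), np.float64(1.0)) (69.0, np.float64(68.9), np.float64(0.6)) (68.0, np.float64(67.9), np.float64(0.4)) (67.0, np.float64(66.9), np.float64(1.6)) (66.0, np.float64(65.9), np.float64(1.1)) (65.0, np.float64(64.9), np.float64(1.7)) (64.0, np.float64(63.9), np.float64(0.9)) (63.0, np.float64(62.9), np.float64(2.6)) (62.0, np.float64(61.9), np.float64(1.4)) (61.0, np.float64(60.9), np.float64(1.1)) (60.0, np.float64(59.9), np.float64(1.6)) (59.0, np.float64(58.9), np.float64(1.1)) (58.0, np.float64(57.9), np.float64(1.8)) (57.0, np.float64(56.9), np.float64(1.7)) (56.0, np.float64(55.9), np.float64(1.5)) (55.0, np.float64(54.9), np.float64(0.8)) (54.0, np.float64(53.9), np.float64(2.1)) (53.0, np.float64(52.9), np.float64(1.5)) (52.0, np.float64(51.9), np.float64(1.7))
16.3583
[ 0.54497301 -0.04097223  0.06896886] [266.19846946 203.31362453]
```

View pics/s2.png

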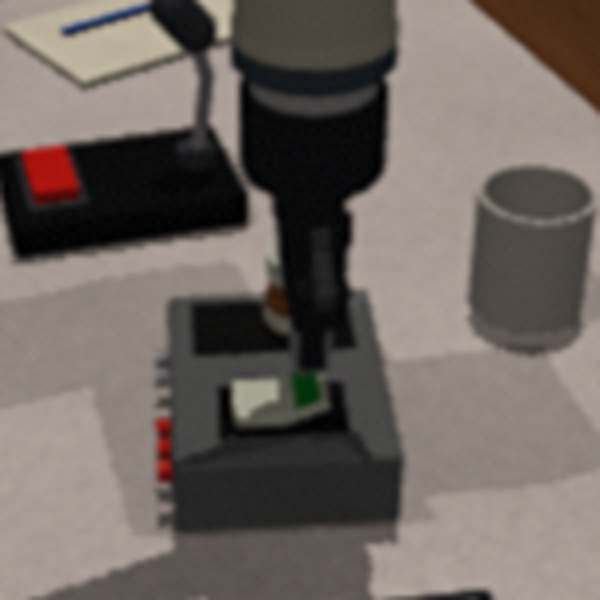

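Run:
```python
from h import *
import pickle
C=pickle.load(open("c0.pkl","rb"))["side"]
for z in(.052,.069,.08,.09):print(z,proj(C,[.545,-.041,z]).round(1))
z=.069;log=[]
while z>.045:
    z-=.0015; bot.servo_line([.545,-.041,z],velocity=.03); o=get_obs(); log.append((round(z*1e3,1),round(float(o["position"][2])*1e3,1),*np.round(o["wrist_force"],1).tolist()))
    if o["wrist_force"][2]>8: break
print(log,o["time_s"])
c=vision.read_camera("side");d=vision.read_camera("wrist")
a=cv2.resize(c["frame"][130:230,210:310],(400,400),interpolation=2);b=cv2.resize(d["frame"],(400,300))
cv2.imwrite("pics/s3.png",np.hstack([a,np.vstack([b,np.zeros((100,400,3),np.uint8)])])[:,:,::-1])
```

```text
0.052 [266.2 203.3]
0.069 [266.3 197.5]
0.08 [266.3 193.7]
0.09 [266.4 190.2]
[(67.5, 67.4, 0.3, 1.0, -0.3), (66.0, 65.9, 1.4, 0.4, 0.5), (64.5, 64.4, -1.1, -0.0, 0.7), (63.0, 62.9, -0.8, -0.4, 0.5), (61.5, 61.4, -0.5, 0.5, 0.1), (60.0, 59.9, 0.8, -0.1, -0.4), (58.5, 58.4, -0.2, 0.7, -0.1), (57.0, 57.1, -0.1, -0.5, 1.1), (55.5, 55.8, 2.4, -0.7, 3.0), (54.0, 53.8, 0.7, 0.4, 3.1), (52.5, 52.2, 1.0, -0.5, 1.9), (51.0, 50.8, 0.2, -0.2, 1.8), (49.5, 49.3, 0.9, -0.2, 1.0), (48.0, 47.9, 1.8, 0.6, 2.8), (46.5, 47.4, -1.8, -0.4, 14.0)] 20.1583
```

View pics/s3.png

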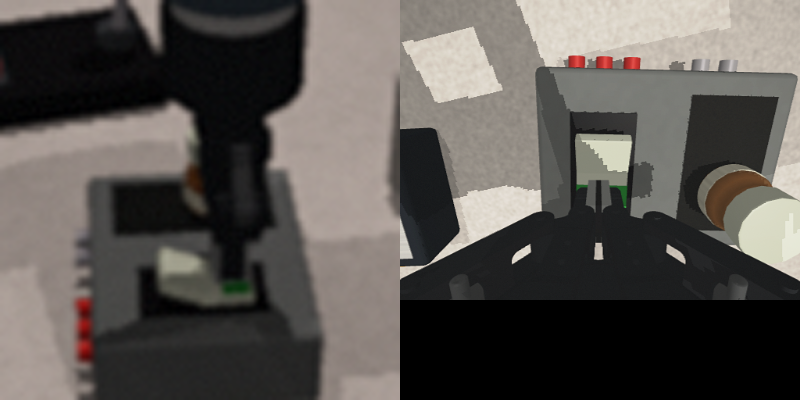

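The rocker is now on: the green half is level, the near half is raised, and it bottomed out at 14 N. Real tips sit 18.6 mm above the reported TCP, so I correct for that and press yellow.

```bash
sed -i 's/^T=.*/T=-0.0186/' h.py
python3 - <<'E'
from h import *
bot.servo_line([.545,-.041,.12],velocity=.2)
press((.4985,-.342),.065,.054,-11,9,zhi=.12,step=.0015)
c=vision.read_camera("side")
cv2.imwrite("pics/s4.png",cv2.resize(c["frame"][150:350,200:400],(600,600),interpolation=2)[:,:,::-1])
E
```

```text
(69.5, np.float64(70.1), np.float64(0.9)) (68.0, np.float64(68.0), np.float64(-0.3)) (66.5, np.float64(66.4), np.float64(0.9)) (65.0, np.float64(64.9), np.float64(-0.1)) (63.5, np.float64(63.4), np.float64(0.4)) (62.0, np.float64(61.9), np.float64(0.3)) (60.5, np.float64(60.4), np.float64(0.5)) (59.0, np.float64(58.8), np.float64(-0.1)) (57.5, np.float64(57.9), np.float64(7.6)) (56.0, np.float64(57.7), np.float64(20.5))
26.1833
```

View pics/s4.png

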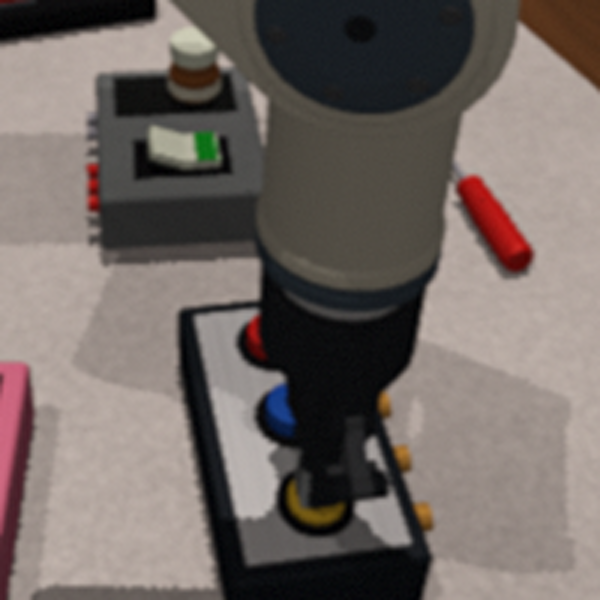

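Run:
```python
from h import *
import pickle
bot.servo_line([.4985,-.342,.10],velocity=.2)
bot.reach([.464,.05,.18],best_yaw([.464,.05,.18],-3))
c=vision.read_camera("side");t=vision.read_camera("top");C=pickle.load(open("c0.pkl","rb"))
for n,f in(("before",C["side"]["frame"]),("after",c["frame"])):
    h=cv2.cvtColor(f,cv2.COLOR_RGB2HSV)
    for k,lo,hi,(u0,v0,u1,v1) in(("red",(0,150,90),(8,255,255),(270,245,310,280)),("blue",(105,120,60),(125,255,255),(280,270,320,305)),("yel",(18,150,90),(32,255,255),(285,295,325,335))):
        m=cv2.inRange(h[v0:v1,u0:u1],lo,hi);y,x=np.nonzero(m);print(n,k,len(x),x.mean()+u0,y.mean()+v0,y.min()+v0,y.max()+v0)
a=cv2.resize(C["side"]["frame"][245:345,255:345],(390,433),interpolation=2);b=cv2.resize(c["frame"][245:345,255:345],(390,433),interpolation=2)
cv2.imwrite("pics/s5.png",np.hstack([a,b])[:,:,::-1]);cv2.imwrite("pics/t5.png",t["frame"][:,:,::-1])
print(get_obs()["time_s"],get_obs()["joint_pos"])
```

```text
before red 161 290.3478260869565 260.16149068322983 254 266
before blue 214 297.2616822429907 284.9252336448598 278 292
before yel 255 305.1921568627451 312.8941176470588 305 321
after red 164 290.2134146341463 260.25 254 266
after blue 223 297.19282511210764 285.2914798206278 278 293
after yel 266 304.9661654135338 314.98496240601503 307 323
29.0 [ 1.03550645e-01  1.43925406e-01  1.99448841e+00 -3.64301464e-05
  1.00337461e+00 -1.41390687e+00]
```

View pics/s5.png

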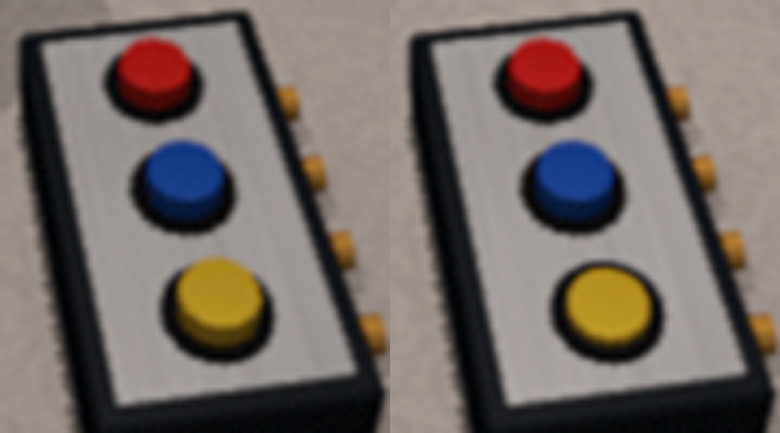

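Yellow is down, with red and blue still up. Next is the transmit bar.

Run:
```python
from h import *
press((.468,.3155),.042,.031,-3,6,zhi=.16)
bot.dwell(.5);o=get_obs();print(o["time_s"],o["position"],o["wrist_force"])
c=vision.read_camera("side");a=cv2.resize(c["frame"][90:190,170:270],(400,400),interpolation=2)
t=vision.read_camera("top");b=cv2.resize(t["frame"][140:240,80:180],(400,400),interpolation=2)
cv2.imwrite("pics/s6.png",np.hstack([a,b])[:,:,::-1])
```

```text
(47.0, np.float64(47.4), np.float64(0.2)) (46.0, np.float64(46.0), np.float64(-0.1)) (45.0, np.float64(44.9), np.float64(0.4)) (44.0, np.float64(43.9), np.float64(0.1)) (43.0, np.float64(43.0), np.float64(-0.1)) (42.0, np.float64(42.0), np.float64(0.6)) (41.0, np.float64(41.0), np.float64(1.0)) (40.0, np.float64(40.0), np.float64(2.3)) (39.0, np.float64(39.0), np.float64(2.7)) (38.0, np.float64(38.0), np.float64(3.5)) (37.0, np.float64(37.0), np.float64(3.4)) (36.0, np.float64(36.1), np.float64(4.8)) (35.0, np.float64(35.8), np.float64(15.5))
34.5333
35.0333 [0.46818317 0.31560818 0.01726751] [-2.32769631 -1.85656341 14.12018329]
```

View pics/s6.png

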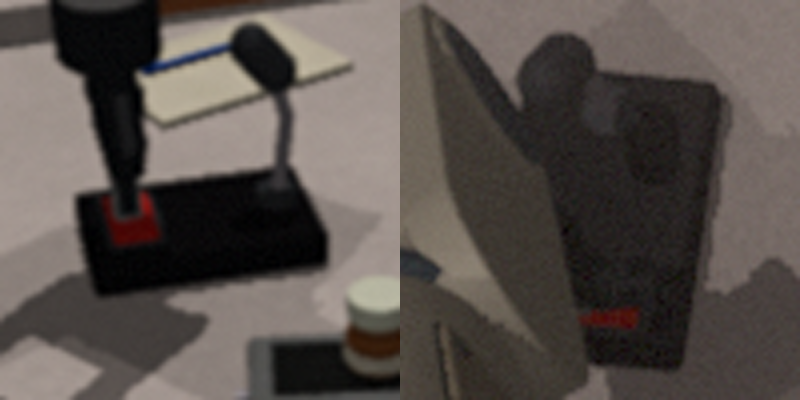

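The force curve matches the spring: it starts at about 1 N, reaches about 4.8 N at 6 mm, then hits the stop. The tips are on the red bar and the mic is upright and has not moved.

```bash
python3 -c "
from h import *
print(hand_in())"
```

```text
the job is handed in; nothing more can be done
None
```

I handed the job in at about 35 s of the 48 s limit: rocker switched on, yellow key down (red and blue up), and the transmit bar held fully down at about 14 N with the mic upright and in place. The hand-in gave no verdict.

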